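Rack and lock the forming dies

ROBOT

A 6-joint arm with a two-finger parallel gripper is mounted at the origin on the work surface. World frame = base frame: x ahead of the robot, y to its left, z up, the work surface at z = 0. Lengths are in m, angles in rad, forces in N, time in s.
With the tool pointing down it reaches from about 0.375 to 0.975 m from the base axis. Payload 3.8 kg.
Tool frame: the origin (TCP) lies midway between the tips of the shut fingers; the grasp point (between the pads) lies 19 mm behind it; z points along the fingers, y is the line along which they close (so a half turn about z gives the same grasp; the last joint's range is limited). The gripper opens to 88 mm and grips with 3 to 60 N. Pads are 18 mm wide; open, the fingers measure 123 mm over their backs; the gripper's body (75 mm by 187 mm) begins 45 mm behind the grasp point.
Start: joints at [-1.294, 0.264, 1.604, -0, 1.274, -0.037], TCP at [0.208, -0.642, 0.239] pointing down, gripper open.
Joint ranges: [-2.63, 2.63], [-0.94, 2.18], [0.31, 2.57], [-1.31, 4.45], [0, 2.66], [-2.55, 2.55]. Speed limits (rad/s): [2.57, 2.57, 3.14, 3.14, 3.14, 3.14].

INTERFACE

Orientations are given as a rotation vector (axis times angle).
In Python, from cell import manip, inverse_kinematics, cams, order gives the robot as it stands. Calls block until the motion is done:
- manip.move_pose(position, orientation): joint-space move of the TCP to a pose.
- manip.move_linear(position, rate=0.15, rot=None): straight line of the TCP; rot=None keeps the orientation; rate is the mean speed in m/s.
- manip.set_joints(angles): joint-space move.
- manip.set_gripper(opening, force=None): finger opening in m; force is the grip in N (None keeps the last); returns when the fingers have stopped.
- manip.dwell(seconds).
- inverse_kinematics(position, orientation): joint angles nearest the present ones, or None.
- manip.state(): the state.
- cams.capture(name): name is "side" or "top"; returns a dict with "image" (384x512x3 uint8, blue, green, red), "z_map" (384x512 float32, m along the optical axis (not along the pixel's ray), 0 where there is no reading), "intrinsics" (3x3 intrinsics, pixels), "k1" (the pictures are not rectified: a ray, as slopes to the right and down, at radius r is drawn at 1 + k1 r^2 times it, then the intrinsics apply), "position" and "orientation" of the camera in the world. Camera axes: x right, y down, z forward; pixel columns grow to the right and rows downward; lengths in m; the calibration is good to about 2 mm. A picture is of the moment at which its call begins.
A pose or a line that the arm cannot do raises manip.IKError and nothing moves.
- order.close_job(): hands the job in; it is judged then, once.
The state is a dict: "clock": time; "joint_pos": joint angles; "joint_velocities": joint speeds; "tau": joint torques, N m; "tool_pos": TCP position; "tcp_rot": TCP orientation; "contact_force": force on the tool from outside, world axes, zero at the start; "moment": the same for the moment, N m; "gripper_width": finger opening in m; "grasp_force": force on a finger pad.
Only numpy, scipy, OpenCV 4.12 (cv2) and the standard library are available. Lean on these libraries where they do the work, as an engineer would, in place of code of your own. Each camera call takes 0.05 s, during which the arm holds its last target. There are 200 camera calls.

TASK

Put the two loose forming dies away in the sloping wooden rack: slide the lock bar fully open by its black grip, then lay each die crown up on the deck in the pocket of its own width, with its tab pointing down the slope and the tab's end up to the lip. With both dies in, slide the lock bar fully shut over the tabs, let go, and leave the mallet, the bangle and the wooden pot where they are.

Things in the scene. Friction and masses are not known exactly. Their poses are not given: they have to be found in the camera images.
- wide_die: The wide aluminium forming die: block 50 mm long (x), 44 mm wide (y), flat below, upright sides 24 mm high, rounded crown along x reaching 33 mm. A flat tab sticks out 20 mm from the middle of its -x end, 16 mm wide, 8 mm thick, level with the underside. Origin: centre of the block's underside (tab not counted), z up. Starts flat on the bench, about 200 g.
- wide_die_tab (a point): the wide die: middle of its tab's outer end, at the underside (45 mm from the die's origin along its -x)
- narrow_die: The narrow aluminium forming die: block 50 mm long (x), 28 mm wide (y), flat below, upright sides 24 mm high, rounded crown along x reaching 30 mm. A flat tab sticks out 20 mm from the middle of its -x end, 16 mm wide, 8 mm thick, level with the underside. Origin: centre of the block's underside (tab not counted), z up. Starts flat on the bench, about 130 g.
- narrow_die_tab (a point): the narrow die: middle of its tab's outer end, at the underside (45 mm from the die's origin along its -x)
- deck: plywood deck of the fixed rack, 118 mm (x) by 245 mm (y), sloping 30 degrees, its low edge (wooden lip) turned away from the robot and to its right. Origin: on its surface, 52 mm above the bench, 42 mm up the slope from the lip's inner face; x up the slope, y along the lip, z square out of the deck. Pocket centres: y = +10 mm (wide), -70 mm (narrow).
- wide_pocket (a point): where the wide die's origin lies when seated (tab end 4 mm from the lip), on the pocket floor. Axes as the deck's and the seated die's: x up the slope, z square out of the deck. Pocket 52 mm wide (y) between ribs 8 mm high, 5 mm thick, from x = -31 to +33 mm; open at the upper end. Lip: inner face at x = -49 mm, 10 mm high.
- narrow_pocket (a point): where the narrow die's origin lies when seated (tab end 4 mm from the lip), on the pocket floor. Axes as the deck's and the seated die's: x up the slope, z square out of the deck. Pocket 36 mm wide (y) between ribs 8 mm high, 5 mm thick, from x = -31 to +33 mm; open at the upper end. Lip: inner face at x = -49 mm, 10 mm high.
- lock (a joint): flat steel lock bar on the lip, sliding along deck y. 0 = fully shut: its two lugs (20 mm wide, reaching 14 mm up the slope from the lip's inner face, 11 to 16 mm above the deck) stand over the middles of the pockets. 0.034 m = fully open (to +y), lugs clear of the tabs. Starts shut or nearly so; slides with about 2 N, stays where left.
- lock_grip (a point): middle of the top of the lock bar's black upright grip, 16 mm (deck x) by 18 mm (deck y) and 36 mm tall, standing square to the deck, its top 52 mm above the deck. When shut it is 62 mm to +y of the wide pocket's centre.
- mallet: bystander: hammer with a wooden handle, 240 mm long, lying on the bench; origin under its middle
- bangle: bystander: brass bangle, 68 mm across, 12 mm high, lying on the bench; origin at its centre underneath
- pot: bystander: dark wooden pot, 64 mm across, 60 mm high; origin at its centre underneath
Things that resemble listed ones, but are neither listed nor needed, are in the scene too. Leave any blue or orange look-alike of the narrow_die alone.

How it is judged:
On the way, in this order (a step that is already met when the one before it is completed fails the run):
1. the lock bar is slid fully open (within 3.5 mm of its open stop) (value of joint lock above 0.0305 m), for 0.2 s.
2. with the lock still open, both dies lie seated in their own pockets, tabs down the slope (value of joint lock above 0.022 m and x of wide_die in the frame of wide_pocket between -0.007 and 0.006 m and y of wide_die in the frame of wide_pocket between -0.007 and 0.007 m and z of wide_die in the frame of wide_pocket between -0.004 and 0.004 m and x of wide_die_tab in the frame of wide_pocket between -0.053 and -0.039 m and y of wide_die_tab in the frame of wide_pocket between -0.009 and 0.009 m and z of wide_die_tab in the frame of wide_pocket between -0.004 and 0.004 m and x of narrow_die in the frame of narrow_pocket between -0.007 and 0.006 m and y of narrow_die in the frame of narrow_pocket between -0.007 and 0.007 m and z of narrow_die in the frame of narrow_pocket between -0.004 and 0.004 m and x of narrow_die_tab in the frame of narrow_pocket between -0.053 and -0.039 m and y of narrow_die_tab in the frame of narrow_pocket between -0.009 and 0.009 m and z of narrow_die_tab in the frame of narrow_pocket between -0.004 and 0.004 m), for 0.2 s.
At the end, for the whole second after the job is handed in: The wide die lies in the wide pocket and the narrow die in the narrow one, flat on the deck (within 4 mm), crown up, tab down the slope with its end within 10 mm of the lip, centred in the pocket to 7 mm (tab end 9 mm) and at rest; the lock bar is within 3.5 mm of fully shut (x of wide_die in the frame of wide_pocket between -0.007 and 0.006 m and y of wide_die in the frame of wide_pocket between -0.007 and 0.007 m and z of wide_die in the frame of wide_pocket between -0.004 and 0.004 m and x of wide_die_tab in the frame of wide_pocket between -0.053 and -0.039 m and y of wide_die_tab in the frame of wide_pocket between -0.009 and 0.009 m and z of wide_die_tab in the frame of wide_pocket between -0.004 and 0.004 m and x of narrow_die in the frame of narrow_pocket between -0.007 and 0.006 m and y of narrow_die in the frame of narrow_pocket between -0.007 and 0.007 m and z of narrow_die in the frame of narrow_pocket between -0.004 and 0.004 m and x of narrow_die_tab in the frame of narrow_pocket between -0.053 and -0.039 m and y of narrow_die_tab in the frame of narrow_pocket between -0.009 and 0.009 m and z of narrow_die_tab in the frame of narrow_pocket between -0.004 and 0.004 m and linear speed of each of wide_die, narrow_die below 0.02 m/s and value of joint lock below 0.0035 m); the robot touches nothing.
It fails at once if the mallet is moved more than 30 mm (distance of mallet from where it was at the start of the episode above 0.03 m).
It fails at once if the bangle is moved more than 30 mm (distance of bangle from where it was at the start of the episode above 0.03 m).
It fails at once if the pot is moved more than 30 mm (distance of pot from where it was at the start of the episode above 0.03 m).
It also fails if it takes over 64 s, if anything falls off the work surface, if the arm or the gripper's body presses on something with over 40 N, if the wrist force passes 120 N, or if a joint passes its speed limit or range.

## Working session

There is one attempt and no reset: what is moved stays moved. The work goes in short steps, each a Python script; the robot and the scene stay as the last script left them, time stands still between calls to the robot, and variables do not carry over. Pictures are saved under pics/ and viewed, at most 10 in all, crops included, and the job is handed in when it is done.

```bash
ls; mkdir -p pics; python3 - <<'E'
from cell import manip,cams
import cv2,numpy as np
for n in("top","side"):
    c=cams.capture(n); cv2.imwrite(f"pics/{n}0.png",cv2.resize(c["image"],(800,600),interpolation=cv2.INTER_CUBIC)); np.savez(f"{n}0.npz",**c)
    print(n,c["intrinsics"],c["k1"],c["position"],c["orientation"],(c["z_map"]>0).mean())
print(manip.state())
E
```

```text
pics
top [[445.89026872   0.         256.23838015]
 [  0.         445.89026872 194.47451327]
 [  0.           0.           1.        ]] -0.12613849211028072 [0.44220655 0.03719487 1.35765334] [-2.15364085  2.16453201 -0.08028336] 0.9960174560546875
side [[408.72652569   0.         249.74795351]
 [  0.         408.72652569 190.9021499 ]
 [  0.           0.           1.        ]] 0.003604828486665072 [ 0.53186881 -0.64769699  0.77153131] [-2.35020449  0.01761779 -0.02928489] 0.9959309895833334
{'clock': 0.1, 'joint_pos': array([-1.29388765e+00,  2.64648395e-01,  1.60523444e+00, -1.00750763e-05,
        1.27370876e+00, -3.68952425e-02]), 'joint_velocities': array([ 4.29266741e-05, -1.76905766e-04, -3.36185057e-03, -1.24829308e-04,
        1.94677246e-03,  1.04078998e-03]), 'tau': array([-4.72202919e-04, -5.03619647e+01, -3.58070397e+01,  7.31326011e-02,
        2.32747151e-02, -5.28114265e-05]), 'tool_pos': array([ 0.20818006, -0.64141696,  0.23753396]), 'tcp_rot': array([-3.10104190e+00, -4.90596715e-01,  3.90682120e-04]), 'contact_force': array([-0.84735214, -0.51555571, -0.18069653]), 'moment': array([-0.03427696, -0.048793  ,  0.00048961]), 'grasp_force': 0.0, 'gripper_width': 0.08831593290172077}
```

View pics/top0.png

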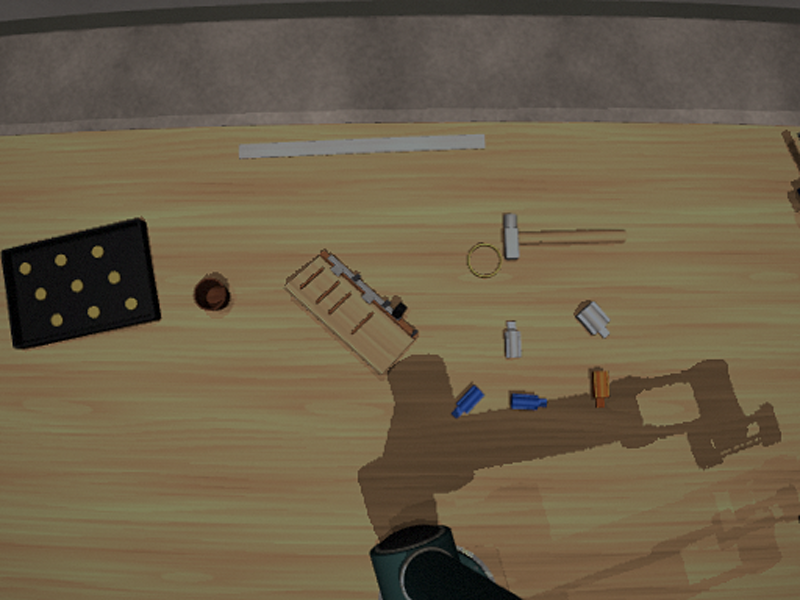

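View pics/side0.png

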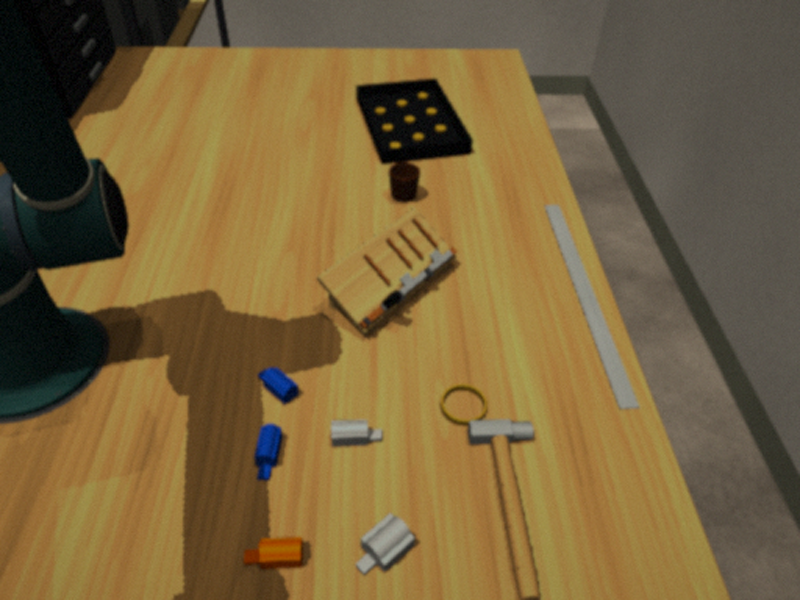

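Top picture (800x600 px): the rack is at (350,312), with its lip up and to the right and the black grip at (398,308). The four ribs are at (312,278), (328,290), (340,302) and (362,322). Pieces that could be taken for a die:
- Bare aluminium narrow die at (512,340), tab up. **Chosen as the narrow die.**
- Bare aluminium wide die at (592,318), tab lower right. **Chosen as the wide die.**
- Blue look-alikes at (468,400) and (528,401), orange at (600,387). Leave these alone.
- The mallet head at (511,237) is also grey.

The side picture agrees: narrow die (352,432), wide die (386,545), grip (390,300).

```bash
cat > h.py <<'E'
import numpy as np,cv2
from scipy.spatial.transform import Rotation as R
def cam(n):
    return dict(np.load(n+".npz"))
def rays(c,uv):
    d=np.array([float(c["k1"]),0,0,0,0])
    p=cv2.undistortPoints(np.asarray(uv,float).reshape(-1,1,2),c["intrinsics"],d)[:,0]
    return np.c_[p,np.ones(len(p))]
def world(c,uv,z=None):
    """z None: depth map; else plane height"""
    r=rays(c,uv); Rm=R.from_rotvec(c["orientation"]).as_matrix()
    if z is None:
        i=np.round(uv).astype(int); s=c["z_map"][i[:,1],i[:,0]]
        return c["position"]+(r*s[:,None])@Rm.T
    w=r@Rm.T; return c["position"]+w*((z-c["position"][2])/w[:,2])[:,None]
def proj(c,P):
    q=(np.asarray(P)-c["position"])@R.from_rotvec(c["orientation"]).as_matrix(); q=q[:,:2]/q[:,2:]
    q=q*(1+float(c["k1"])*(q**2).sum(1,keepdims=True)); K=c["intrinsics"]
    return q*K[0,0]+K[:2,2]
def cloud(c):
    v,u=np.mgrid[0:384,0:512]; uv=np.c_[u.ravel(),v.ravel()]
    return world(c,uv).reshape(384,512,3)
E
python3 - <<'E'
from h import *
f=1.5625
boxes={"top0":[(475,295,150,75),(270,235,160,150)],"side0":[(310,400,130,190),(300,200,170,140)]}
rows=[]
for n,bs in boxes.items():
    c=cam(n); P=cloud(c); row=[]
    for b in bs:
        x,y,w,h=[int(k/f) for k in b]; s=min(400/w,300/h)
        im=cv2.resize(c["image"][y:y+h,x:x+w],None,fx=s,fy=s,interpolation=cv2.INTER_CUBIC)
        im=cv2.convertScaleAbs(im,alpha=1.6)
        o=np.zeros((300,400,3),np.uint8); o[:im.shape[0],:im.shape[1]]=im[:300,:400]; row.append(o); print(n,(x,y),s)
    rows.append(np.hstack(row))
    hsv=cv2.cvtColor(c["image"],cv2.COLOR_BGR2HSV)
    b=(P[...,2]>-.005)&(P[...,2]<.012)&(abs(P[...,0]-.5)<.1)&(abs(P[...,1])<.25)
    print("bench z",np.median(P[b][:,2]),P[b][:,2].std())
    xy=(P[...,0]>.35)&(P[...,0]<.75)&(P[...,1]<.0)&(P[...,1]>-.35)
    m=((hsv[...,1]<60)&(hsv[...,2]>70)&xy).astype(np.uint8)
    k,l,st,ce=cv2.connectedComponentsWithStats(m)
    for i in range(1,k):
        if st[i,4]>60:
            q=P[l==i]; t=q[q[:,2]>.02]; a=q[(q[:,2]>.004)&(q[:,2]<.013)]
            print(n,st[i],q.mean(0).round(4),"tall",len(t),t.mean(0).round(4) if len(t) else"","low",len(a),a.mean(0).round(4) if len(a) else "", q[:,2].max().round(4))
    # rack cloud: above-bench
cv2.imwrite("pics/crop.png",np.vstack(rows))
E
```

```text
top0 (304, 188) 4.166666666666667
top0 (172, 150) 3.125
bench z 3.090494258839449e-06 0.002589081192194006
top0 [323 137  10  28 222] [ 0.7053 -0.1463  0.0244] tall 204 [ 0.7043 -0.1455  0.0257] low 0  0.0334
top0 [370 193  21  24 276] [ 0.5431 -0.3043  0.0243] tall 225 [ 0.5454 -0.3008  0.028 ] low 25 [ 0.5235 -0.3245  0.0074] 0.0403
top0 [323 206  11  23 202] [ 0.5025 -0.1455  0.0208] tall 142 [ 0.4961 -0.1443  0.0268] low 27 [ 0.5307 -0.1434  0.0082] 0.0357
side0 (198, 256) 2.479338842975207
side0 (192, 128) 3.3707865168539324
bench z 0.001147803147054871 0.0016646653145137827
side0 [212 269  32  13 328] [ 0.5031 -0.149   0.0238] tall 256 [ 0.4969 -0.1492  0.0277] low 53 [ 0.5316 -0.1459  0.0085] 0.0339
side0 [300 269  41  12 393] [ 0.7055 -0.1493  0.0256] tall 368 [ 0.7037 -0.1488  0.0261] low 0  0.0317
side0 [228 329  37  38 734] [ 0.5442 -0.3087  0.0259] tall 613 [ 0.5478 -0.3056  0.0291] low 100 [ 0.5221 -0.3255  0.0082] 0.0374
```

View pics/crop.png

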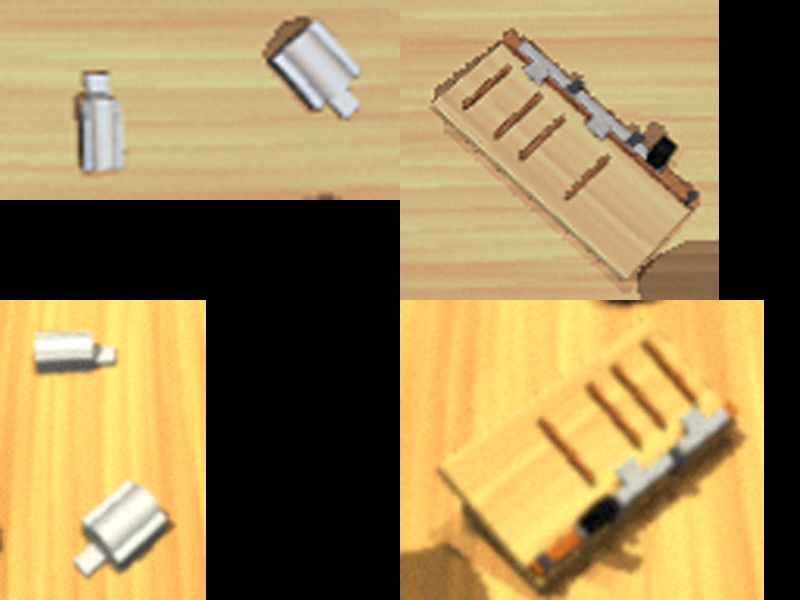

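The crop confirms both choices: bare aluminium pieces, one narrow and one wide, with tabs as described. The rib spacing (narrow gap, small gap, wide gap from the upper left) fits pockets at y = -70 and +10. The two lugs and the black grip are also visible. Next I'll measure the rack and the dies precisely.

```bash
cat > meas.py <<'E'
from h import *
from scipy.optimize import least_squares
def deckR(yaw):
    return (R.from_euler("z",yaw)*R.from_euler("y",-30,degrees=True)).as_matrix()
ribs=np.array([[8,y,6] for y in(-90.5,-49.5,-18.5,38.5)])/1e3
def D(p,Q): return np.r_[p[0],p[1],.052]+np.asarray(Q)@deckR(p[2]).T
def findribs(c,P,p0):
    L=cv2.cvtColor(c["image"],cv2.COLOR_BGR2HSV); out=[]
    for Q in ribs:   # dark brown blob nearest the forecast rib centre
        pass
    q=(P-np.r_[p0[0],p0[1],.052])@deckR(p0[2])
    on=(abs(q[...,0]-.008)<.042)&(q[...,1]>-.105)&(q[...,1]<.06)&(abs(q[...,2])<.03)
    v=L[...,2].astype(float); med=np.median(v[on]); m=(on&(v<.78*med)).astype(np.uint8)
    k,l,st,ce=cv2.connectedComponentsWithStats(m)
    i=[j for j in range(1,k) if st[j,4]>15]
    return ce[i],st[i],m
E
python3 - <<'E'
from meas import *
C={n:cam(n) for n in("top0","side0")}; P={n:cloud(C[n]) for n in C}
# rough rack: points in the region, raised
A=np.vstack([P[n].reshape(-1,3) for n in C]); 
r=A[(A[:,0]>.45)&(A[:,0]<.75)&(A[:,1]>0)&(A[:,1]<.28)&(A[:,2]>.03)&(A[:,2]<.11)]
print(len(r),r.min(0),r.max(0))
for _ in range(6):
    M=np.c_[r[:,:2],np.ones(len(r))]; s=np.linalg.lstsq(M,r[:,2],rcond=None)[0]; e=r[:,2]-M@s
    r2=r; r=r[abs(e)<max(.004,2*e.std())] if _<5 else r
n=np.r_[-s[:2],1];n/=np.linalg.norm(n); yaw=np.arctan2(s[1],s[0])
print("slope",np.degrees(np.arccos(n[2])),"yaw",np.degrees(yaw),"res",e.std(),len(r))
cx=r.mean(0); p0=np.r_[cx[:2],yaw]
# shift p0 so height is .052: move along slope
g=np.r_[np.cos(yaw),np.sin(yaw)]; h=s@np.r_[cx[:2],1]; p0[:2]+=g*(.052-h)/np.tan(np.pi/6)
print("p0",p0)
np.save("p0.npy",p0)
obs={}
for k in C:
    ce,st,m=findribs(C[k],P[k],p0); print(k,np.c_[ce.round(1),st[:,2:]]); print(proj(C[k],D(p0,ribs)).round(1)); obs[k]=ce
# dies
for nm,cn,hh in(("wide",(.547,-.303),.033),("narrow",(.497,-.146),.030)):
    for k in list(C)+["both"]:
        a=A if k=="both" else P[k].reshape(-1,3)
        a=a[np.hypot(a[:,0]-cn[0],a[:,1]-cn[1])<.06]
        t=a[a[:,2]>.019]; b=a[(a[:,2]>.005)&(a[:,2]<.012)]
        rc=cv2.minAreaRect((t[:,:2]*1e3).astype(np.float32)); cr=t[t[:,2]>hh-.006].mean(0)
        b=b[np.hypot(*(b[:,:2]-np.array(rc[0])/1e3).T)>.027]
        tb=b.mean(0); d=np.array(rc[0])/1e3-tb[:2]
        print(nm,k,np.round(rc[0],1),np.round(rc[1],1),round(rc[2],1),"crown",cr.round(4),"tab",tb.round(4),len(b),"yaw",np.degrees(np.arctan2(*(cr[:2]-tb[:2])[::-1])).round(1),"d",np.linalg.norm(d).round(4))
E
```

```text
6239 [0.45001265 0.03756082 0.0300002 ] [0.68003739 0.27960848 0.08578473]
slope 29.20247290398707 yaw 138.01761063822835 res 0.0023282811631981175 4844
p0 [0.55577721 0.1541928  2.40886173]
top0 [[199.6 178.2  14.   13.   22. ]
 [209.3 186.7  16.   16.   55. ]
 [216.6 194.   15.   15.   47. ]
 [231.3 206.4  14.   14.   47. ]]
[[203.5 180.4]
 [213.7 189.6]
 [221.5 196.6]
 [235.9 209.5]]
side0 [[262.3 156.5  17.   20.   67. ]
 [255.  162.   17.   19.   68. ]
 [240.9 172.7  17.   20.   68. ]]
[[268.5 151.6]
 [258.9 158.8]
 [251.4 164.4]
 [237.  175.3]]
wide top0 [ 546.1 -301.4] [48.5 45.7] 42.1 crown [ 0.5457 -0.3017  0.0311] tab [ 0.5364 -0.3062  0.0068] 63 yaw 25.6 d 0.0108
wide side0 [ 547.3 -302.3] [51.4 44.8] 40.9 crown [ 0.5468 -0.3034  0.0319] tab [ 0.5249 -0.3244  0.0079] 122 yaw 43.9 d 0.0316
wide both [ 547.1 -301.8] [51.3 46. ] 40.1 crown [ 0.5466 -0.303   0.0317] tab [ 0.529  -0.3182  0.0076] 188 yaw 41.0 d 0.0244
narrow top0 [ 496.6 -144.9] [25.  48.4] 89.1 crown [ 0.497  -0.1446  0.0283] tab [ 0.5105 -0.147   0.007 ] 55 yaw 170.3 d 0.0141
narrow side0 [ 497.1 -145.1] [47.8 29.9] 2.1 crown [ 0.4971 -0.1477  0.0283] tab [ 0.5302 -0.1446  0.0086] 58 yaw -174.8 d 0.033
narrow both [ 496.6 -145.1] [48.9 29.9] 2.1 crown [ 0.497  -0.1467  0.0283] tab [ 0.5206 -0.1459  0.0078] 115 yaw -178.1 d 0.0241
```

```bash
python3 - <<'E'
from meas import *
C={n:cam(n) for n in("top0","side0")}; P={n:cloud(C[n]) for n in C}
p=np.load("p0.npy")
for it in range(3):
    I,O,K=[],[],[]
    for k in C:
        ce,st,m=findribs(C[k],P[k],p); f=proj(C[k],D(p,ribs))
        for c,s in zip(ce,st):
            if s[4]<35: continue
            j=np.argmin(np.linalg.norm(f-c,axis=1)); I.append(j);O.append(c);K.append(k)
    res=lambda x:np.concatenate([proj(C[k],D(x,ribs[j:j+1]))[0]-o for j,o,k in zip(I,O,K)])
    s=least_squares(res,p,x_scale=[.01,.01,.1]); p=s.x
    print(p,np.degrees(p[2]),list(zip(K,I)),s.fun.reshape(-1,2).round(1).tolist())
np.save("p.npy",p)
# residuals per camera alone
for kk in C:
    r1=lambda x:np.concatenate([proj(C[k],D(x,ribs[j:j+1]))[0]-o for j,o,k in zip(I,O,K) if k==kk])
    print(kk,least_squares(r1,p,x_scale=[.01,.01,.1]).x)
# clouds in deck frame: deck level, edges, grip (dark), bar
for k in C:
    q=(P[k]-np.r_[p[0],p[1],.052])@deckR(p[2]); v=cv2.cvtColor(C[k]["image"],cv2.COLOR_BGR2HSV)
    on=(abs(q[...,0]-.01)<.03)&(abs(q[...,1])<.11)&(abs(q[...,2])<.006); print(k,"deck z",np.median(q[on][:,2]))
    g=(v[...,2]<40)&(q[...,2]>.02)&(q[...,2]<.07)&(abs(q[...,0]+.05)<.04)&(q[...,1]>.03)&(q[...,1]<.13)
    a=q[g]; print("grip",len(a),np.percentile(a,[2,50,98],axis=0).round(4).tolist())
    t=a[a[:,2]>.042]; print("top",len(t),t.mean(0).round(4) if len(t) else "", [t.min(0).round(4),t.max(0).round(4)] if len(t) else "")
    l=(v[...,1]<70)&(v[...,2]>60)&(abs(q[...,2]-.016)<.012)&(q[...,0]>-.039)&(q[...,0]<-.025)&(abs(q[...,1])<.12)
    a=q[l]; 
    for y0 in(-.07,.01): b=a[abs(a[:,1]-y0-.01)<.035]; print("lug",y0,len(b),b.mean(0).round(4) if len(b) else"")
E
```

```text
[0.56211817 0.16123374 2.42746321] 139.0833971142304 [('top0', np.int64(1)), ('top0', np.int64(1)), ('top0', np.int64(3)), ('side0', np.int64(1)), ('side0', np.int64(2)), ('side0', np.int64(3))] [[1.8, 1.0], [-5.5, -6.3], [2.4, 0.8], [-1.4, 0.4], [-1.4, 0.6], [-1.2, 0.9]]
[0.56499971 0.16627646 2.41176505] 138.18395835794252 [('top0', np.int64(0)), ('top0', np.int64(1)), ('top0', np.int64(2)), ('top0', np.int64(3)), ('side0', np.int64(0)), ('side0', np.int64(1)), ('side0', np.int64(2)), ('side0', np.int64(3))] [[0.3, -0.3], [0.2, -0.2], [0.8, -0.5], [0.5, -0.0], [-0.2, -0.6], [-0.2, -0.7], [-0.2, -0.6], [-0.3, -0.6]]
[0.56489488 0.16635746 2.41019589] 138.09405243729054 [('top0', np.int64(0)), ('top0', np.int64(1)), ('top0', np.int64(2)), ('top0', np.int64(3)), ('side0', np.int64(0)), ('side0', np.int64(1)), ('side0', np.int64(2)), ('side0', np.int64(3))] [[0.3, -0.3], [0.2, -0.2], [0.8, -0.5], [0.4, 0.0], [-0.2, -0.6], [-0.2, -0.7], [-0.2, -0.6], [-0.2, -0.5]]
top0 [0.56423239 0.16760814 2.41018952]
side0 [0.56535518 0.16395315 2.40932822]
top0 deck z 0.00028974247498867264
grip 55 [[-0.052, 0.0658, 0.0226], [-0.0416, 0.0743, 0.0428], [-0.0387, 0.0823, 0.0576]]
top 30 [-0.0441  0.0747  0.0508] [array([-0.0535,  0.0658,  0.0421]), array([-0.0386,  0.0823,  0.0581])]
lug -0.07 23 [-0.0322 -0.0677  0.0163]
lug 0.01 23 [-0.0322  0.0124  0.0171]
side0 deck z 0.0008075691970022234
grip 60 [[-0.0554, 0.0525, 0.021], [-0.0496, 0.0808, 0.0478], [-0.0439, 0.0833, 0.0552]]
top 37 [-0.049   0.0765  0.0507] [array([-0.0546,  0.0654,  0.0426]), array([-0.0435,  0.0833,  0.0559])]
lug -0.07 22 [-0.0337 -0.068   0.017 ]
lug 0.01 25 [-0.034   0.0126  0.0169]
```

Both views agree to about 2 mm. The lock stands about 2.3 mm from shut and the grip is at deck (-0.047, 0.0745). Before moving I'll check which poses the arm can reach.

```bash
cat > act.py <<'E'
from meas import *
from cell import manip,inverse_kinematics as ik,cams,order
p=np.load("p.npy"); RD=deckR(p[2])
def tool(Rf,s):   # tool z into -z of frame Rf, tool x = s*frame x, y = -s*frame y
    return R.from_matrix(np.c_[s*Rf[:,0],-s*Rf[:,1],-Rf[:,2]]).as_rotvec()
dies=dict(wide=((.5468,-.3025),np.radians(41.5),.010,.044),narrow=((.4968,-.1455),np.radians(181),-.070,.028))
def Rz(a): return R.from_euler("z",a).as_matrix()
def F(): s=manip.state(); return s["contact_force"]
E
python3 - <<'E'
from act import *
for s in(1,-1):
    rd=tool(RD,s)
    for nm,q in(("grip",(-.047,.0745,.027)),("gripopen",(-.047,.108,.027)),("gripup",(-.047,.09,.12)),("wide",(.007,.01,.01)),("wideup",(.007,.01,.10)),("narrow",(.007,-.07,.01)),("narrowup",(.007,-.07,.10))):
        j=ik(D(p,[q])[0],rd); print(s,nm,D(p,[q])[0].round(3),None if j is None else np.round(j,2))
    for nm,(c,a,_,_) in dies.items():
        for z in(.004,.15):
            j=ik([*c,z],tool(Rz(a),s)); print(s,nm,z,None if j is None else np.round(j,2))
E
```

```text
1 grip [0.555 0.075 0.052] [-0.09  0.49  1.75  0.31  1.34 -1.07]
1 gripopen [0.533 0.05  0.052] [-0.13  0.46  1.8   0.29  1.33 -1.11]
1 gripup [0.58  0.032 0.132] [-0.15  0.45  1.65  0.28  1.5  -1.07]
1 wide [0.557 0.16  0.064] [ 0.03  0.48  1.74  0.36  1.33 -0.97]
1 wideup [0.591 0.13  0.142] [-0.01  0.45  1.63  0.34  1.48 -0.95]
1 narrow [0.611 0.219 0.064] [ 0.11  0.58  1.6   0.39  1.35 -0.89]
1 narrowup [0.644 0.189 0.142] [ 0.07  0.55  1.48  0.37  1.5  -0.87]
1 wide 0.004 [-0.55  0.41  1.89 -0.    0.84  0.3 ]
1 wide 0.15 [-0.55  0.24  1.81 -0.    1.1   0.3 ]
1 narrow 0.004 [-0.33  0.24  2.13 -0.    0.78 -1.92]
1 narrow 0.15 [-0.33  0.04  2.03 -0.    1.07 -1.92]
-1 grip [0.555 0.075 0.052] [-0.09  0.49  1.75  0.31  1.34  2.07]
-1 gripopen [0.533 0.05  0.052] [-0.13  0.46  1.8   0.29  1.33  2.03]
-1 gripup [0.58  0.032 0.132] [-0.15  0.45  1.65  0.28  1.5   2.07]
-1 wide [0.557 0.16  0.064] [0.03 0.48 1.74 0.36 1.33 2.17]
-1 wideup [0.591 0.13  0.142] [-0.01  0.45  1.63  0.34  1.48  2.19]
-1 narrow [0.611 0.219 0.064] [0.11 0.58 1.6  0.39 1.35 2.25]
-1 narrowup [0.644 0.189 0.142] [0.07 0.55 1.48 0.37 1.5  2.27]
-1 wide 0.004 None
-1 wide 0.15 None
-1 narrow 0.004 [-0.33  0.24  2.13 -0.    0.78  1.22]
-1 narrow 0.15 [-0.33  0.04  2.03 -0.    1.07  1.22]
```

```bash
cat >> act.py <<'E'
def at(q): return D(p,[q])[0]
def deckpose():
    s=manip.state(); return RD.T@(s["tool_pos"]-np.r_[p[0],p[1],.052])
def slide(q0,dy,step=.004,rate=.05,fmax=9):
    f0=F(); y=0
    while abs(y)<abs(dy):
        y+=np.sign(dy)*min(step,abs(dy)-abs(y)); manip.move_linear(at(q0+[0,y,0]),rate)
        f=RD.T@(F()-f0)
        if abs(f[1])>fmax: break
    print("slid",y,"f",f.round(1),deckpose().round(4),manip.state()["clock"])
E
python3 - <<'E'
from act import *
rd=tool(RD,1); g=np.r_[-.047,.0745,.027]
manip.move_pose(at(g+[0,0,.09]),rd); manip.set_gripper(.05,10)
f0=F(); manip.move_linear(at(g),.15); print("down",(F()-f0).round(1),deckpose().round(4))
manip.set_gripper(0,15); s=manip.state(); print(s["gripper_width"],s["grasp_force"],(F()-f0).round(1),s["clock"])
if .012<s["gripper_width"]<.022: slide(g,.0345)
c=cams.capture("top"); np.savez("top1.npz",**c)
c=cams.capture("side"); np.savez("side1.npz",**c)
im=c["image"][110:230,180:330]; cv2.imwrite("pics/open.png",cv2.resize(im,None,fx=5,fy=5,interpolation=cv2.INTER_CUBIC))
E
```

```text
down [ 2.1 -0.9  0.5] [-0.0473  0.0741  0.0278]
0.018036725556122422 14.99918008223176 [ 0.9 -1.7  1.9] 4.925
slid 0.0345 f [ -1.2 -16.9  -1.8] [-0.0472  0.1049  0.0275] 7.175
```

View pics/open.png

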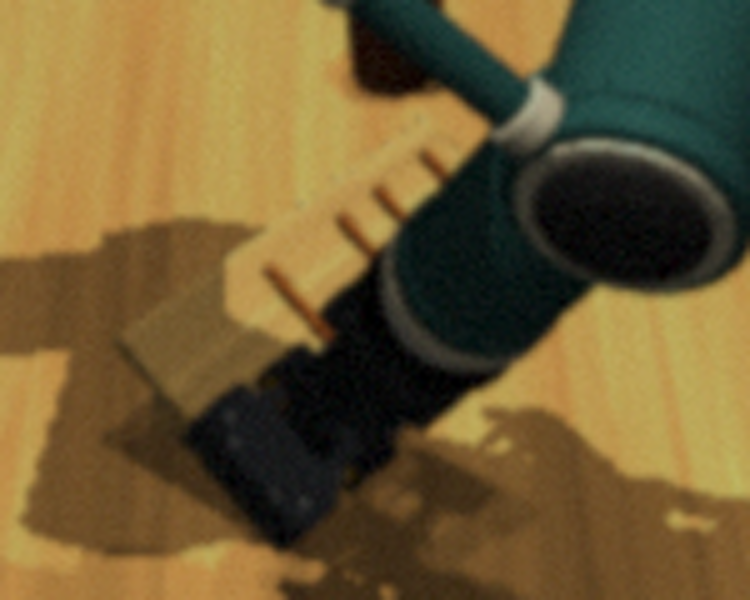

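The picture is mostly hidden by the arm, but the 17 N end force at 0.105 m shows the bar is against its open stop. Next: let go, confirm the bar position from the lugs, and pick up the narrow die.

```bash
cat >> act.py <<'E'
def lugs(tag):
    for n in("top","side"):
        c=cams.capture(n); np.savez(n+tag+".npz",**c); q=(cloud(c)-np.r_[p[0],p[1],.052])@RD; v=cv2.cvtColor(c["image"],cv2.COLOR_BGR2HSV)
        l=(v[...,1]<70)&(v[...,2]>60)&(abs(q[...,2]-.016)<.012)&(q[...,0]>-.039)&(q[...,0]<-.025)&(abs(q[...,1])<.13)
        y=np.sort(q[l][:,1]); print(n,"lug y",[ (len(b),b.mean().round(4)) for b in np.split(y,np.where(np.diff(y)>.012)[0]+1) if len(b)>4])
def pick(nm):
    (c,a,_,w)=dies[nm]; rt=tool(Rz(a),1)
    manip.move_pose([*c,.14],rt); manip.set_gripper(w+.03,20)
    f0=F(); manip.move_linear([*c,.010],.15); print("down",(F()-f0).round(1))
    manip.set_gripper(w-.015,25); s=manip.state(); print(nm,"w",s["gripper_width"],s["grasp_force"],s["tool_pos"].round(4))
    manip.move_linear([*c,.15],.2); s=manip.state(); print("lifted w",s["gripper_width"],s["grasp_force"],(s["contact_force"]-f0).round(1),s["clock"])
E
python3 - <<'E'
from act import *
g=np.r_[-.047,.106,.027]
manip.set_gripper(.045); manip.move_linear(at(g+[0,0,.10]),.2)
(c,a,_,w)=dies["narrow"]; manip.move_pose([*c,.14],tool(Rz(a),1))
lugs("2")
pick("narrow")
E
```

```text
top lug y [(26, np.float64(-0.0368)), (24, np.float64(0.0438))]
side lug y [(22, np.float64(-0.036)), (27, np.float64(0.0438))]
down [ 0.3 -1.  -0.1]
narrow w 0.02766169924185325 24.969459772109985 [ 0.4971 -0.1456  0.0104]
lifted w 0.027817471605694453 24.97026175260544 [ 0.1 -1.1 -2.9] 12.4667
```

```bash
cat >> act.py <<'E'
def place(nm,dx=0):
    y,w=dies[nm][2:]; rd=tool(RD,1); q=np.r_[.007+dx,y,.010]
    manip.move_pose(at(q+[0,0,.09]),rd); manip.move_linear(at(q+[0,0,.012]),.15); manip.dwell(.15); f0=F(); h=.012
    while h>-.003:
        h-=.002 if h>.003 else .001
        manip.move_linear(at(q+[0,0,h]),.05); f=RD.T@(F()-f0)
        if f[2]>5: break
    print(nm,"h",h,"f",f.round(1),deckpose().round(4))
    manip.set_gripper(w+.012); manip.move_linear(at(q+[0,0,.09]),.15); print(manip.state()["clock"])
E
python3 - <<'E'
from act import *
place("narrow")
(c,a,_,w)=dies["wide"]; manip.move_pose([*c,.14],tool(Rz(a),1))
lugs("3")
c=cam("top3"); q=c["image"][150:246,172:274]; a=cv2.resize(q,(400,376),interpolation=cv2.INTER_CUBIC)
c=cam("side3"); q=c["image"][120:222,190:300]; b=cv2.resize(q,(400,376),interpolation=cv2.INTER_CUBIC)
cv2.imwrite("pics/nplaced.png",np.hstack([a,b]))
E
```

```text
narrow h -0.001 f [1.6 1.8 7.3] [ 0.0069 -0.0702  0.0107]
17.7833
top lug y [(7, np.float64(-0.0682)), (27, np.float64(-0.0363)), (23, np.float64(0.044))]
side lug y []
```

View pics/nplaced.png

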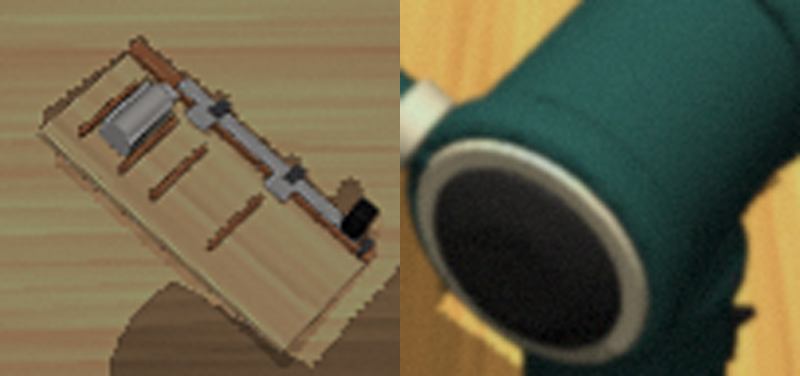

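The top crop shows the narrow die in its pocket at (138,118), between its ribs, with the tab reaching the lip at (172,90). The side view is blocked by the arm. On to the wide die; I'll measure both afterwards.

```bash
cat >> act.py <<'E'
def seated(tag):
    for n in("top","side"):
        c=cam(n+tag); q=(cloud(c)-np.r_[p[0],p[1],.052])@RD; v=cv2.cvtColor(c["image"],cv2.COLOR_BGR2HSV)
        for nm,hh in(("wide",.033),("narrow",.030)):
            y,w=dies[nm][2:]; near=(abs(q[...,0]-.007)<.06)&(abs(q[...,1]-y)<w/2+.008)&(v[...,1]<90)
            b=q[near&(q[...,2]>.017)&(q[...,2]<.045)]-[.007,y,0]; t=b[b[:,2]>hh-.006]
            tb=q[near&(q[...,2]>.002)&(q[...,2]<.016)&(q[...,0]<-.02)&(q[...,0]>-.041)&(abs(q[...,1]-y)<.014)]-[.007,y,0]
            if len(b)<20: print(n,nm,"hidden",len(b)); continue
            rc=cv2.minAreaRect((b[:,:2]*1e3).astype(np.float32))
            print(n,nm,np.round(rc[0],1),np.round(rc[1],1),round(rc[2],1),"crown",t.mean(0).round(4),"top",np.percentile(t[:,2],95).round(4),"tab",len(tb),tb.mean(0).round(4) if len(tb) else "",tb.min(0).round(4) if len(tb) else "")
E
python3 - <<'E'
from act import *
pick("wide"); place("wide")
manip.move_pose([.48,-.25,.25],tool(Rz(np.radians(60)),1))
lugs("4"); seated("4")
c=cam("top4"); q=c["image"][150:246,172:274]; a=cv2.resize(q,(400,376),interpolation=cv2.INTER_CUBIC)
c=cam("side4"); q=c["image"][120:222,190:300]; b=cv2.resize(q,(400,376),interpolation=cv2.INTER_CUBIC)
cv2.imwrite("pics/wplaced.png",np.hstack([a,b])); print(manip.state()["clock"])
E
```

```text
down [-0.9  0.7  0.1]
wide w 0.043621700338007836 24.999695420265198 [ 0.547  -0.3026  0.0105]
lifted w 0.04356198110013729 24.99861091375351 [-0.2  0.3 -2.6] 23.025
wide h -0.001 f [1.1 2.6 7.9] [0.0069 0.0099 0.0107]
28.5667
top lug y [(8, np.float64(-0.0681)), (28, np.float64(-0.0364)), (5, np.float64(0.0105)), (21, np.float64(0.0435))]
side lug y [(24, np.float64(-0.0683)), (23, np.float64(-0.0365)), (29, np.float64(0.0113)), (29, np.float64(0.0431))]
top wide [-17.8   0.3] [57.2 82.2] 89.5 crown [-0.0024  0.0011  0.0313] top 0.0354 tab 6 [-0.0448  0.0012  0.01  ] [-0.0463 -0.0056  0.0087]
top narrow [-17.4   1.4] [28.7 82.6] 89.6 crown [-0.0026  0.0017  0.0281] top 0.0321 tab 10 [-0.0443  0.001   0.0097] [-0.0477 -0.0068  0.008 ]
side wide [-18.6   0.6] [79.6 58.7] 0.1 crown [-0.0033  0.0036  0.0317] top 0.0354 tab 51 [-0.0379  0.0021  0.0078] [-0.0476 -0.0086  0.0023]
side narrow [-19.1   2.3] [32.  80.7] 85.9 crown [-0.0033  0.0031  0.0282] top 0.0317 tab 44 [-0.0373  0.0021  0.008 ] [-0.0476 -0.0066  0.0021]
30.175
```

View pics/wplaced.png

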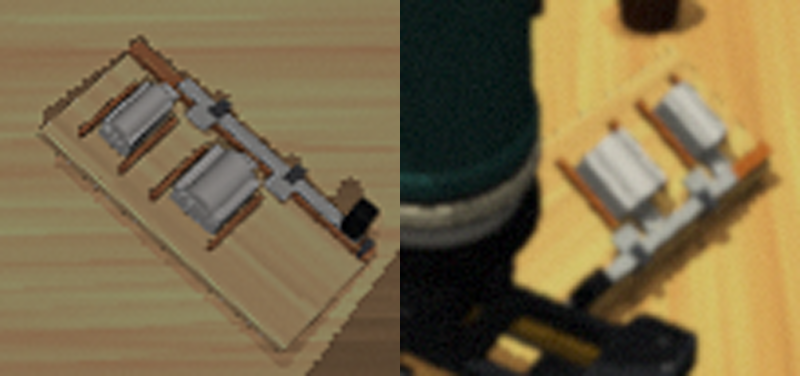

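Both dies sit between their ribs with the tabs at the lip: crown offsets are -3 mm in x and about +2 mm in y, with the crowns at the right height. The lock is still open. Now I'll shut it.

```bash
python3 - <<'E'
from act import *
rd=tool(RD,1); g=np.r_[-.047,.1055,.027]
manip.move_pose(at(g+[0,0,.09]),rd); manip.set_gripper(.045,15)
f0=F(); manip.move_linear(at(g),.15); print("down",(F()-f0).round(1))
manip.set_gripper(0,15); s=manip.state(); print(s["gripper_width"],s["grasp_force"],(F()-f0).round(1),s["clock"])
if .012<s["gripper_width"]<.022: slide(g,-.0365)
manip.set_gripper(.045); manip.move_linear(at(g+[0,-.034,.10]),.2)
manip.move_pose([.48,-.25,.25],tool(Rz(np.radians(60)),1))
lugs("5"); seated("5")
c=cam("top5"); q=c["image"][150:246,172:274]; a=cv2.resize(q,(400,376),interpolation=cv2.INTER_CUBIC)
c=cam("side5"); q=c["image"][120:222,190:300]; b=cv2.resize(q,(400,376),interpolation=cv2.INTER_CUBIC)
cv2.imwrite("pics/shut.png",np.hstack([a,b])); print(manip.state()["clock"])
E
```

```text
down [-0.2  1.2  1.2]
0.017875446883079387 15.000604455708526 [2.5 1.6 1.2] 32.9833
slid -0.0365 f [0.8 8.9 6.9] [-0.0473  0.0707  0.0277] 35.4833
top lug y [(18, np.float64(-0.0702)), (12, np.float64(0.0092))]
side lug y [(37, np.float64(-0.0672)), (40, np.float64(0.0121))]
top wide [-17.9   2.4] [52.8 82.2] 88.8 crown [-0.003   0.0018  0.0315] top 0.0355 tab 6 [-0.0458  0.0031  0.0135] [-0.0473 -0.0025  0.0072]
top narrow [-18.3  -1.7] [39.9 83. ] 87.3 crown [-0.0023  0.0013  0.0285] top 0.0333 tab 4 [-0.0446 -0.      0.0143] [-0.0478 -0.0103  0.0124]
side wide [-18.7  -1.3] [58.1 80.2] 88.9 crown [-0.0038  0.0024  0.0317] top 0.0351 tab 41 [-0.037   0.0026  0.0099] [-0.0479 -0.0117  0.003 ]
side narrow [-18.9   1.2] [80.4 34.6] 5.6 crown [-0.0035  0.0029  0.0282] top 0.032 tab 37 [-0.0365  0.0029  0.0104] [-0.0479 -0.0097  0.0039]
38.0667
```

View pics/shut.png

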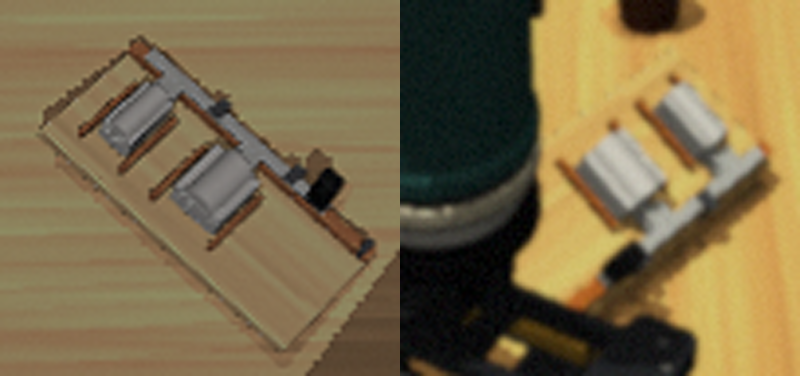

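The picture shows both lugs over the tabs and the bar at its shut stop: it moved 34 mm and ended at 9 N against 2 N sliding friction. Both dies are still seated and the gripper is clear, so I'm handing in.

```bash
python3 -c "
from cell import order
print(order.close_job())"
```

```text
the job is handed in; nothing more can be done
None
```

I handed the job in at about 38 s: both dies are seated in their own pockets with tabs at the lip, and the lock bar is shut over them with the gripper clear. The arm never went near the mallet, bangle or pot; the hand-in returned no verdict.

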